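Sort enamelled copper pieces onto the kiln racks

ROBOT

A 6-joint arm with a two-finger parallel gripper is mounted at the origin on the work surface. World frame = base frame: x ahead of the robot, y to its left, z up, the work surface at z = 0. Lengths are in m, angles in degrees, forces in N, time in s.
With the tool pointing down it reaches from about 0.3 to 0.75 m from the base axis. Payload 8.5 kg.
Tool frame: the origin (TCP) lies midway between the tips of the shut fingers; the grasp point (between the pads) lies 19 mm behind it; z points along the fingers, y is the line along which they close (so a half turn about z gives the same grasp; the last joint's range is limited). The gripper opens to 85 mm and grips with 20 to 120 N. Pads are 22 mm wide; open, the fingers measure 114 mm over their backs; the gripper's body (76 mm by 85 mm) begins 54 mm behind the grasp point. The pads swing forward as they close: fully open they stand 13 mm farther back than shut.
Start: joints at [-82.179, 21.807, 74.336, -0, 83.858, -12.336], TCP at [0.19, -0.516, 0.231] pointing down, gripper open.
Joint ranges: [-178.18, 178.18], [-50.72, 133.34], [12.68, 142.11], [-81.47, 261.47], [9.98, 163.14], [-165.26, 165.26]. Speed limits (degrees/s): [136.94, 136.94, 180, 180, 180, 180].

INTERFACE

Orientations are given as a 3x3 rotation matrix whose columns are the frame's x, y, z axes.
In Python, from rig import monitor, optics, close_job, models gives the robot as it stands.
- The arm moves only by the tool step_arm, never from a script. Its arguments are lists of equal length, an entry for each row: "fingers": the closure, from -1 (fully open) to 1 (shut); "travel": the shift along the tool's x, y, z scaled (see below), a list of three; "twist": the turn about the tool's z scaled (see below). In form: {"fingers": [fingers, ...], "travel": [[tx, ty, tz], ...], "twist": [twist, ...]}. A call has 1 to 10 rows; each row shifts and turns the commanded pose from where the row before left it, along the tool's axes as they then stand; what a row does not reach is not made up. The controller multiplies each number of a shift by 100 mm and each number of a turn by pi rad. A row lasts 1/8 s, in which the tool goes at most 62.5 mm and 10.7 degrees, less where a joint would pass 70% of its speed; a pose out of reach is approached as far as the arm can. A call with a number of a shift or a turn outside -1 to 1 is refused whole. A call with a gripper value outside its range is refused whole. The fingers move at their own pace and stop on an object; "force" is the grip in N (left out, the last holds). Time passes only in rows, so rows that do not move let the fingers close. It gives the time, the measured TCP pose, the force, the opening and the grip force at its end, in the units of the state.
- monitor.observe(): the state, without advancing time (a new reading comes with each control period).
- optics.get_image(name): name is "scene" or "top" or "wrist"; returns (picture, depth): 384x512x3 uint8, blue, green, red; 384x512 float32, m along the optical axis (not along the pixel's ray), 0 where there is no reading.
- optics.get_calibration(name): a dict with "vertical_fov" (degrees; the focal length in pixels is half the picture's height over the tangent of half this angle, whatever the lens; pixels are square), "cx", "cy" (the principal point, pixels), "distortion" ([k1, k2, p1, p2, k3] as OpenCV has them; the pictures are not rectified), "world_from_camera" (4x4, takes a point from camera to world coordinates). Camera axes: x right, y up, looking along -z (the intrinsics and any distortion apply to the point x, -y, -z); pixel columns grow to the right and rows downward; lengths in m; the calibration is good to about 2 mm. A picture is of the moment at which its call begins: read the wrist's pose just before it. get_calibration takes no time and is no camera call; for the wrist camera it gives the pose at the moment of the call.
- close_job(): hands the job in; it is judged then, once.
Trained networks look in the newest picture that a camera, given by its name, has taken for a name from the list of things; names that differ only in an ending like _2 or _b are one class to them, and where a whole thing is asked for, a point or a joint stands for the part that bears it (a point fixed in the world has none). Each returns a list of dicts, best first, with "confidence" (0 to 1); they miss things now and then, are a little off and sometimes report something else, mostly with a low value. They report only what shows in the picture. A call takes as long as a camera call. They do not tell look-alikes from the thing itself.
- models.trace(camera, query): "mask" (384x512 bool, what is visible of it) and "point" ([column, row] in pixels, amid what is visible of it).
- models.landmark_of(camera, query): "point" ([column, row] in pixels: a listed point, or the origin of a listed thing).
The state is a dict: "time_s": time; "q": joint angles; "qvel": joint speeds; "joint_efforts": joint torques, N m; "position": TCP position; "tool_rot": TCP orientation; "ft_force": force on the tool from outside, world axes, zero at the start; "wrist_torque": the same for the moment, N m; "grip_width": finger opening in m; "gripper_force": force on a finger pad.
Only numpy, scipy, OpenCV 4.12 (cv2) and the standard library are available. Lean on these libraries where they do the work, as an engineer would, in place of code of your own. Each camera call takes 0.05 s, during which the arm holds its last target. There are 200 camera calls.

TASK

Load the three kiln firing racks: put each of the four copper pieces lying on the bench onto the rack that already carries a piece of the same shape (two square trays, one round dish, one beaker). Stand each one right way up and wholly on the mesh with a clear gap of at least 5 mm to the other pieces, so that they cannot fuse in the kiln; set them down without letting them drop, and leave the pieces that are already on the racks where they are.

Things in the scene. Friction and masses are not known exactly. Their poses are not given: they have to be found in the camera images.
- square_a: One of two loose square pieces on the near side of the bench, to be racked: copper tray, 50 x 50 mm, 14 mm high, straight upright walls 2.5 mm thick, dark enamel inside. Origin: centre of its underside; x and y along its sides, z up.
- square_b: The other loose square piece, the same: copper tray, 50 x 50 mm, 14 mm high, straight upright walls 2.5 mm thick, dark enamel inside. Origin: centre of its underside; x and y along its sides, z up.
- round_a: The loose round piece on the near side of the bench, to be racked: copper dish, 50 mm across, 14 mm high, upright wall 2.5 mm thick (foot slightly narrower, 45 mm, below 4 mm), dark enamel inside. Origin: centre of its underside, z up.
- beaker_a: The loose beaker standing on the near side of the bench, to be racked: copper beaker, a straight cylinder 40 mm across and 55 mm high, open at the top, wall 2.5 mm, dark enamel at its bottom. Origin: centre of its underside, z up.
- square_first: Already on its rack, at the +y end: square copper tray, 50 x 50 mm, 14 mm high, straight upright walls 2.5 mm thick, dark enamel inside. Origin: centre of its underside; x and y along its sides, z up. Loose; leave it.
- round_first: Already on its rack, in the half towards -y: round copper dish, 50 mm across, 14 mm high, upright wall 2.5 mm thick (foot slightly narrower, 45 mm, below 4 mm), dark enamel inside. Origin: centre of its underside, z up. Loose; leave it.
- beaker_first: Already on its rack, from the middle towards the +y end: copper beaker, a straight cylinder 40 mm across and 55 mm high, open at the top, wall 2.5 mm, dark enamel at its bottom. Origin: centre of its underside, z up. Loose; leave it.
- rack_square: Fixed firing rack of steel wire mesh: flat top 200 mm (its y axis) x 100 mm (its x), 25 mm above the bench, no rim, ends folded down as feet. Origin: centre of its underside. Three alike stand in a row along y on the far side, in any order; this one carries a square tray, and has room for two more in a row along its length.
- rack_round: Fixed firing rack of steel wire mesh: flat top 200 mm (its y axis) x 100 mm (its x), 25 mm above the bench, no rim, ends folded down as feet. Origin: centre of its underside. Three alike stand in a row along y on the far side, in any order; this one carries a round dish.
- rack_beaker: Fixed firing rack of steel wire mesh: flat top 200 mm (its y axis) x 100 mm (its x), 25 mm above the bench, no rim, ends folded down as feet. Origin: centre of its underside. Three alike stand in a row along y on the far side, in any order; this one carries a beaker.
Mind the look-alikes: they are no part of the job. Leave any red look-alike of the rack_round alone.

How it is judged (in metres and radians):
At the end, for the whole second after the job is handed in: All four stand at rest, tilt under 7 deg, on the mesh of their shape's rack: centre within 30 mm (beaker 33) of its long centre line, 80 mm (83) of its middle along it. Same-rack pieces do not touch, centres 52 mm apart (beakers 42). The first pieces are within 12 mm of their start (x of square_a in the frame of rack_square between -0.03 and 0.03 m and y of square_a in the frame of rack_square between -0.08 and 0.08 m and z of square_a in the frame of rack_square between 0.02 and 0.031 m and angle between each of square_a, square_b, round_a, beaker_a, square_first, round_first, beaker_first's own z axis and vertical below 0.12 rad and linear speed of each of square_a, square_b, round_a, beaker_a below 0.02 m/s and angular speed of each of square_a, square_b, round_a, beaker_a below 0.2 rad/s and x of square_b in the frame of rack_square between -0.03 and 0.03 m and y of square_b in the frame of rack_square between -0.08 and 0.08 m and z of square_b in the frame of rack_square between 0.02 and 0.031 m and x of round_a in the frame of rack_round between -0.03 and 0.03 m and y of round_a in the frame of rack_round between -0.08 and 0.08 m and z of round_a in the frame of rack_round between 0.02 and 0.031 m and x of beaker_a in the frame of rack_beaker between -0.033 and 0.033 m and y of beaker_a in the frame of rack_beaker between -0.083 and 0.083 m and z of beaker_a in the frame of rack_beaker between 0.02 and 0.031 m and horizontal distance between square_a and square_b above 0.052 m and contact force between square_a and square_b below 0.01 N and horizontal distance between each of square_a, square_b and square_first above 0.052 m and contact force between each of square_a, square_b and square_first below 0.01 N and horizontal distance between round_a and round_first above 0.052 m and contact force between round_a and round_first below 0.01 N and horizontal distance between beaker_a and beaker_first above 0.042 m and contact force between beaker_a and beaker_first below 0.01 N and distance of each of square_first, round_first, beaker_first from where it was at the start of the episode below 0.012 m).
It fails at once if a piece is dropped: it falls faster than 0.6 m/s (about 18 mm of free fall) out of the gripper's hold ((linear speed of square_a above 0.6 m/s and contact force between the fingers and square_a below 0.02 N) or (linear speed of square_b above 0.6 m/s and contact force between the fingers and square_b below 0.02 N) or (linear speed of round_a above 0.6 m/s and contact force between the fingers and round_a below 0.02 N) or (linear speed of beaker_a above 0.6 m/s and contact force between the fingers and beaker_a below 0.02 N)).
It fails at once if a piece already on a rack is moved by more than 20 mm (distance of any of square_first, round_first, beaker_first from where it was at the start of the episode above 0.02 m).
It also fails if it takes over 109 s, if anything falls off the work surface, if the arm or the gripper's body presses on something with over 40 N, if the wrist force passes 120 N, or if a joint passes its speed limit or range.

## Working session

There is one attempt and no reset: what is moved stays moved. The work goes in short steps, Python scripts to look and compute and a tool call to move; the robot and the scene stay as the last step left them, time stands still between calls to the robot, and variables do not carry over. Pictures are saved under pics/ and viewed, at most 14 in all, crops included, and the job is handed in when it is done.

Besides the shell and the picture viewer there is one more tool, called after ">>>" as name(argument=value, ...) on one line, values as JSON. step_arm: Moves the arm, as the interface text tells. Its arguments: {"type":"object","properties":{"fingers":{"type":"array","items":{"type":"number"}},"travel":{"type":"array","items":{"type":"array","items":{"type":"number"}}},"twist":{"type":"array","items":{"type":"number"}},"force":{"type":"number"}},"required":["fingers","travel","twist"]}

```bash
ls; mkdir -p pics; cat > h.py <<'E'
import numpy as np, cv2
from rig import monitor, optics, close_job, models
def K(c):
    f=192/np.tan(np.radians(c["vertical_fov"])/2)
    return np.array([[f,0,c["cx"]],[0,f,c["cy"]],[0,0,1.]])
def rays(c,px):
    u=cv2.undistortPoints(np.float64(px).reshape(-1,1,2),K(c),np.float64(c["distortion"])).reshape(-1,2)
    return np.c_[u[:,0],-u[:,1],-np.ones(len(u))]
def to_world(c,px,d):
    p=rays(c,px)*np.reshape(d,(-1,1)); T=np.array(c["world_from_camera"])
    return p@T[:3,:3].T+T[:3,3]
def on_plane(c,px,z):
    T=np.array(c["world_from_camera"]); r=rays(c,px)@T[:3,:3].T
    return T[:3,3]+r*((z-T[2,3])/r[:,2])[:,None]
def cloud(c,D):
    v,u=np.mgrid[:384,:512]
    return to_world(c,np.c_[u.ravel(),v.ravel()],D.ravel()).reshape(384,512,3)
def shot(name,png=None):
    c=optics.get_calibration(name); im,D=optics.get_image(name)
    if png: cv2.imwrite("pics/"+png,im)
    return c,im,D
E
python3 - <<'E'
from h import *
for n in("scene","top","wrist"):
    c,im,D=shot(n,n+"0.png"); np.savez("/tmp/"+n+"0.npz",im=im,D=D)
    print(n,c["vertical_fov"],c["distortion"],np.round(c["world_from_camera"],3).tolist())
print(monitor.observe())
E
```

```text
pics
scene 55.663019232684725 [0.03248637 0.         0.         0.         0.        ] [[0.556, -0.697, 0.454, 0.999], [0.831, 0.457, -0.316, -0.256], [0.013, 0.553, 0.833, 0.938], [0.0, 0.0, 0.0, 1.0]]
top 54.63325201070303 [-0.1182094  0.         0.         0.         0.       ] [[0.015, 0.985, -0.172, 0.32], [-1.0, 0.012, -0.019, 0.074], [-0.017, 0.173, 0.985, 1.154], [0.0, 0.0, 0.0, 1.0]]
wrist 61.32477565384216 [-0.08564899  0.          0.          0.          0.        ] [[0.344, 0.904, 0.253, 0.253], [-0.939, 0.332, 0.09, -0.492], [-0.003, -0.268, 0.963, 0.374], [0.0, 0.0, 0.0, 1.0]]
{'time_s': 0.15, 'q': array([-8.21797155e+01,  2.18318440e+01,  7.43717092e+01,  6.03896774e-04,
        8.38555944e+01, -1.23369403e+01]), 'qvel': array([ 0.07161027, -0.12062224, -0.20171898,  0.04437209,  0.0275304 ,
        0.0865393 ]), 'joint_efforts': array([ 1.37785806e-03, -4.48624313e+01, -2.31346571e+01, -2.35731013e-04,
        3.72412149e-03,  5.41244873e-06]), 'position': array([ 0.18948955, -0.51610527,  0.23087428]), 'tool_rot': array([[ 9.38750956e-01,  3.44596324e-01, -1.30081953e-04],
       [ 3.44596271e-01, -9.38750425e-01,  1.02414465e-03],
       [ 2.30801994e-04, -1.00624253e-03, -9.99999467e-01]]), 'ft_force': array([ 0.22229473,  0.70975182, -0.70782556]), 'wrist_torque': array([-0.00385906,  0.00581488, -0.00611272]), 'gripper_force': 0.0, 'grip_width': 0.08579542464459074}
```

View pics/top0.png

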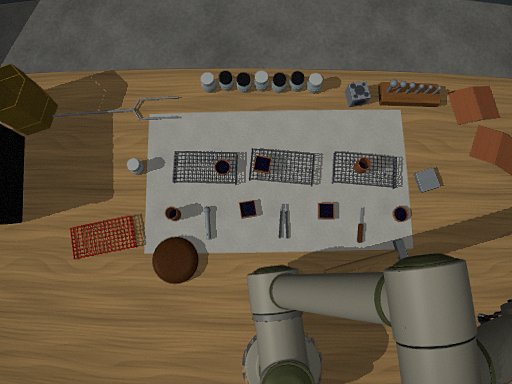

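View pics/scene0.png

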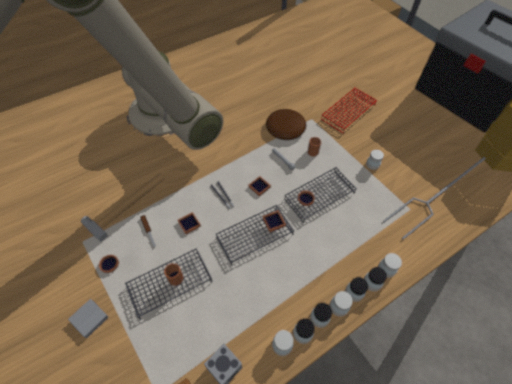

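The top view shows three racks: round at about (206,167), square at (286,166) and beaker at (367,169). The loose pieces are:
- beaker at (173,213)
- squares at (248,209) and (326,211)
- round at (401,214)

Possible mix-ups:
- The red rack at (107,237) is the look-alike, so I leave it.
- The brown lid at (175,260) is a distractor.
- The pieces already racked at (222,167), (262,163) and (362,165) stay put.

Next I measure the poses from both views.

```bash
cat > m.py <<'E'
from h import *
def comps(n):
    c=optics.get_calibration(n); z=np.load(f"/tmp/{n}0.npz"); im,D=z["im"],z["D"]; P=cloud(c,D)
    hsv=cv2.cvtColor(im,cv2.COLOR_BGR2HSV).astype(int)
    inb=(P[...,0]>.3)&(P[...,0]<.75)&(abs(P[...,1])<.5)&(D>0)
    return c,im,D,P,hsv,inb
if __name__=="__main__":
  for n in("top","scene"):
    c,im,D,P,hsv,inb=comps(n)
    # bench height check
    mat=inb&(hsv[...,1]<40)&(hsv[...,2]>120)
    print(n,"mat z",np.percentile(P[mat][:,2],[10,50,90]).round(4))
    optics.get_image(n)
    for q in("square_a","round_a","beaker_a","rack_square","rack_round","rack_beaker"):
        for r in models.trace(n,q):
            m=r["mask"]&(D>0); p=P[m]
            if len(p)<5: continue
            lo,hi=np.percentile(p,2,axis=0),np.percentile(p,98,axis=0)
            print(n,q,round(r["confidence"],2),np.round(r["point"]),m.sum(),"ctr",((lo+hi)/2).round(3),"ext",(hi-lo).round(3),"zmax",hi[2].round(3))
E
python3 m.py
```

```text
top mat z [-0.0017  0.0011  0.0041]
top square_a 0.85 [250. 211.] 257 ctr [0.471 0.113 0.009] ext [0.052 0.049 0.016] zmax 0.017
top square_a 0.56 [326. 211.] 272 ctr [ 0.466 -0.131  0.009] ext [0.051 0.046 0.016] zmax 0.017
top round_a 0.69 [402. 215.] 206 ctr [ 0.46  -0.367  0.009] ext [0.043 0.048 0.017] zmax 0.018
top beaker_a 0.6 [173. 210.] 182 ctr [0.45  0.34  0.029] ext [0.037 0.038 0.056] zmax 0.057
top rack_square 0.57 [294. 164.] 195 ctr [0.605 0.005 0.013] ext [0.09  0.199 0.033] zmax 0.03
top rack_round 0.87 [178. 158.] 232 ctr [0.601 0.253 0.013] ext [0.096 0.207 0.032] zmax 0.029
top rack_round 0.67 [108. 242.] 511 ctr [0.373 0.562 0.013] ext [0.12  0.203 0.033] zmax 0.029
top rack_beaker 0.69 [378. 172.] 876 ctr [ 0.6   -0.256  0.013] ext [0.107 0.203 0.032] zmax 0.029
scene mat z [-0.0034 -0.001   0.0017]
scene square_a 0.56 [191. 224.] 322 ctr [ 0.469 -0.134  0.006] ext [0.05  0.049 0.016] zmax 0.014
scene square_a 0.53 [258. 188.] 251 ctr [0.473 0.108 0.006] ext [0.053 0.052 0.015] zmax 0.014
scene round_a 0.73 [106. 264.] 276 ctr [ 0.464 -0.369  0.007] ext [0.047 0.044 0.015] zmax 0.014
scene beaker_a 0.73 [312. 142.] 207 ctr [0.454 0.34  0.028] ext [0.037 0.038 0.05 ] zmax 0.053
scene beaker_a 0.54 [190. 224.] 304 ctr [ 0.469 -0.135  0.006] ext [0.049 0.048 0.015] zmax 0.014
scene rack_square 0.97 [243. 220.] 501 ctr [0.603 0.005 0.011] ext [0.115 0.204 0.03 ] zmax 0.026
scene rack_round 0.75 [329. 200.] 480 ctr [0.602 0.254 0.011] ext [0.099 0.209 0.029] zmax 0.025
scene rack_round 0.7 [367. 100.] 109 ctr [0.368 0.655 0.009] ext [0.08  0.052 0.033] zmax 0.025
scene rack_beaker 0.96 [155. 282.] 1127 ctr [ 0.597 -0.257  0.011] ext [0.112 0.198 0.03 ] zmax 0.026
```

```bash
cat > m2.py <<'E'
from m import *
A=[];
for n,dz in(("top",.0015),("scene",-.0015)):
    c,im,D,P,hsv,inb=comps(n)
    p=P[inb]-[0,0,dz]; h=hsv[inb]
    A.append((p,h))
    cop=((h[:,0]<18)|(h[:,0]>170))&(h[:,1]>110)
    for nm,x,y,z0 in(("sqA",.471,.111,.007),("sqB",.468,-.133,.007),("round",.462,-.368,.007),("bk",.452,.34,.02)):
        s=(np.hypot(p[:,0]-x,p[:,1]-y)<.045)&(p[:,2]>z0)
        r=cv2.minAreaRect(p[s][:,:2].astype(np.float32)*1000); print(n,nm,np.round(r[0],1),np.round(r[1],1),round(r[2],1),s.sum(),"ztop",np.percentile(p[s][:,2],90).round(4))
    for nm,y in(("Rround",.253),("Rsq",.005),("Rbk",-.256)):
        s=(abs(p[:,1]-y)<.115)&(abs(p[:,0]-.602)<.08)&(p[:,2]>.02)&(p[:,2]<.03)
        r=cv2.minAreaRect(p[s][:,:2].astype(np.float32)*1000); print(n,nm,np.round(r[0],1),np.round(r[1],1),round(r[2],1),s.sum(),"z",np.median(p[s][:,2]).round(4))
        t=(abs(p[:,1]-y)<.1)&(abs(p[:,0]-.602)<.06)&(p[:,2]>.034)
        r=cv2.minAreaRect(p[t][:,:2].astype(np.float32)*1000); print("   first",np.round(r[0],1),np.round(r[1],1),round(r[2],1),t.sum(),"zmax",p[t][:,2].max().round(4))
# obstacle map
p=np.vstack([a[0] for a in A]); s=(p[:,2]>.006)&(p[:,0]<.78)
g=np.zeros((500,1000),np.uint8); 
for x,y,z in p[s]: cv2.circle(g,(int(500-y*1000),int((.78-x)*1000)),2,int(60+min(190,z*3000)),-1)
for x in(.4,.5,.6,.7):cv2.putText(g,str(x),(0,int((.78-x)*1000)),0,.5,255)
for y in range(-4,5): cv2.putText(g,str(y),(500-y*100,495),0,.5,255)
cv2.imwrite("pics/map.png",cv2.resize(g,(800,400)))
E
python3 m2.py
```

```text
top sqA [470.9 110.9] [50.8 49.4] 10.4 89 ztop 0.0155
top sqB [ 467.4 -131. ] [46.7 50.1] 89.3 100 ztop 0.0143
top round [ 459.9 -366.3] [44.5 48.9] 0.7 68 ztop 0.0157
top bk [449.4 340.1] [37.4 38.4] 5.0 93 ztop 0.0544
top Rround [600.1 248.9] [201.6 101.9] 89.0 856 z 0.024
   first [598.2 190. ] [48.4 46.9] 1.6 45 zmax 0.0419
top Rsq [605.3   5.8] [200.3 101.4] 85.2 792 z 0.0243
   first [609.1  67.7] [50.1 50.8] 79.0 64 zmax 0.041
top Rbk [ 600.5 -255.7] [201.2 102.4] 85.7 777 z 0.0241
   first [ 604.2 -238.1] [39.  38.5] 21.4 155 zmax 0.0825
scene sqA [471.7 109.2] [52.2 51.7] 11.2 135 ztop 0.015
scene sqB [ 468.8 -133.7] [49.5 51.2] 89.5 134 ztop 0.015
scene round [ 463.4 -368.3] [48.9 49.1] 71.6 102 ztop 0.0149
scene bk [453.7 341.6] [38.3 40.5] 22.3 168 ztop 0.0535
scene Rround [601.6 248.9] [201.1 101. ] 89.2 830 z 0.0245
   first [599.7 192. ] [48.  48.3] 44.3 59 zmax 0.0416
scene Rsq [606.4   6.2] [203.1 102.9] 85.0 984 z 0.0246
   first [609.9  67.4] [53.1 53. ] 79.6 97 zmax 0.0419
scene Rbk [ 600.7 -257.4] [198.2 103.9] 85.8 1148 z 0.0245
   first [ 606.5 -239.6] [38.4 40.6] 60.2 274 zmax 0.0853
```

View pics/map.png

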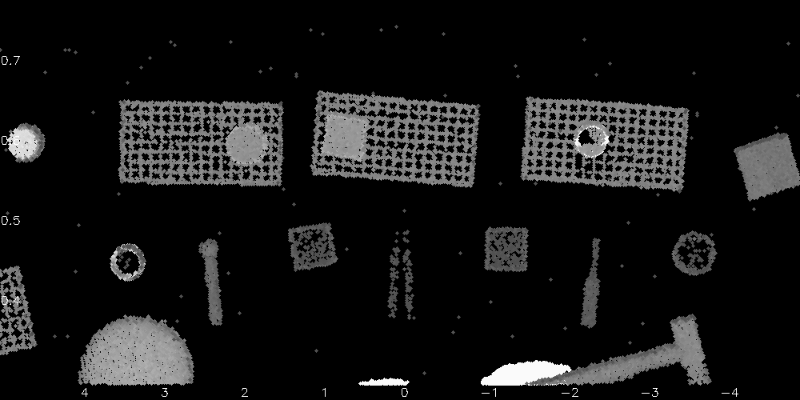

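Both views agree: bench z≈0, tray tops ≈15 mm, mesh ≈24.5 mm. One crop to confirm which pieces and racks to use, while I turn the tool so it closes along world x (tool x = world y).

```bash
python3 -c "
import cv2;im=cv2.imread('pics/top0.png')[140:260,60:430];cv2.imwrite('pics/crop.png',cv2.resize(im,(800,260),interpolation=cv2.INTER_CUBIC))"
```

```text
(no output)
```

View pics/crop.png

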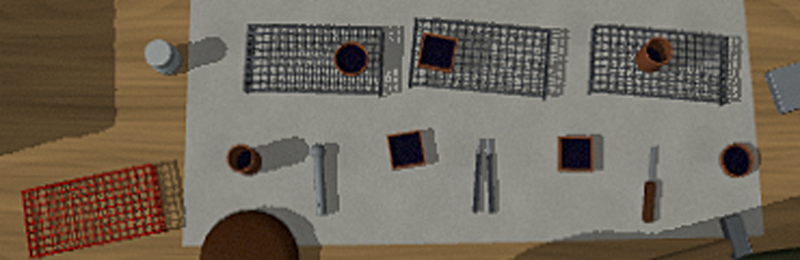

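>>> step_arm(fingers=[-0.5, -0.5, -0.5, -0.5, -0.5, -0.5, -0.5, -0.5], travel=[[0, 0, 0], [0, 0, 0], [0, 0, 0], [0, 0, 0], [0, 0, 0], [0, 0, 0], [0, 0, 0], [0, 0, 0]], twist=[-0.0554, -0.0554, -0.0554, -0.0554, -0.0554, -0.0554, -0.0554, 0], force=30)

```text
time_s: 1.85
position: [0.1895, -0.5163, 0.2313]
tool_rot: [[0.002, 1.0, 0.0], [1.0, -0.002, -0.0], [-0.0, 0.0, -1.0]]
ft_force: [-0.4, 0.3, 0.6]
grip_width: 0.064
gripper_force: 0.0
```

The crop confirms the choice. The grey racks are round (314,60), square (480,60) and beaker (660,62). The loose round is at (737,160), the squares at (575,153) and (407,150), and the beaker at (242,160). The red rack at (95,208) stays untouched.

>>> step_arm(fingers=[-0.5, -0.5, -0.5, -0.5, -0.5, -0.5, -0.5, -0.5], travel=[[0.248, 0.454, 0.1], [0.248, 0.454, 0.1], [0.248, 0.454, 0.1], [0.248, 0.454, 0.1], [0.248, 0.454, 0.1], [0.248, 0.454, 0.1], [0, 0, 0], [0, 0, 0]], twist=[0, 0, 0, 0, 0, 0, 0, 0])

```text
time_s: 2.85
position: [0.4618, -0.3679, 0.1714]
tool_rot: [[0.003, 1.0, -0.0], [1.0, -0.003, -0.0], [-0.0, -0.0, -1.0]]
ft_force: [0.2, 0.3, -0.4]
grip_width: 0.0643
gripper_force: 0.0
```

```bash
python3 - <<'E'
from h import *
c,im,D=shot("wrist","w1.png"); P=cloud(c,D); h=cv2.cvtColor(im,cv2.COLOR_BGR2HSV)
for r in models.trace("wrist","round_a"):
    m=r["mask"]&(D>0); p=P[m]; p=p[p[:,2]>.009]
    print(r["confidence"],np.round(r["point"]),np.round(cv2.minAreaRect(p[:,:2].astype(np.float32)*1000),1) if 0 else cv2.minAreaRect(p[:,:2].astype(np.float32)*1000),np.percentile(p[:,2],[50,98]))
m=(P[...,0]>.3)&(P[...,0]<.6)&(D>0); print("bench z",np.median(P[m][:,2]))
E
```

```text
0.9 [252. 168.] ((460.274658203125, -365.94061279296875), (48.75442123413086, 48.92985153198242), 44.744117736816406) [0.01350199 0.01507276]
bench z 0.0014697638648204225
```

View pics/w1.png

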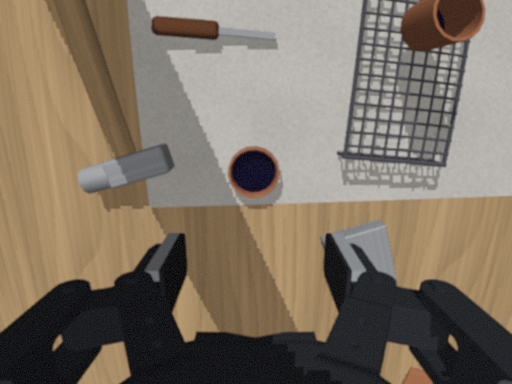

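The wrist view shows the round dish at (254,172), with the hammer and rack clear of the fingers. Position agrees within 2 mm, so I descend and grip.

>>> step_arm(fingers=[-0.5, -0.5, -0.5, -0.5, -0.5, -0.5, -0.5, 0.3, 0.3, 0.3], travel=[[0.01, -0.01, 0.5], [0, 0, 0.5], [0, 0, 0.35], [0, 0, 0.2], [0, 0, 0.095], [0, 0, 0.05], [0, 0, 0], [0, 0, 0], [0, 0, 0], [0, 0, 0]], twist=[0, 0, 0, 0, 0, 0, 0, 0, 0, 0], force=30)

```text
time_s: 4.2
position: [0.4613, -0.367, 0.0031]
tool_rot: [[0.001, 1.0, 0.001], [1.0, -0.001, -0.001], [-0.001, 0.001, -1.0]]
ft_force: [-2.3, -0.8, 5.0]
grip_width: 0.0484
gripper_force: 30.2
```

>>> step_arm(fingers=[0.6, 0.6, 0.6, 0.6], travel=[[0, 0, 0], [0, 0, 0], [0, 0, 0], [0, 0, -0.1]], twist=[0, 0, 0, 0])

```text
time_s: 4.7
position: [0.4609, -0.3665, 0.0122]
tool_rot: [[0.001, 1.0, -0.0], [1.0, -0.001, 0.0], [0.0, -0.0, -1.0]]
ft_force: [-0.2, -0.1, -0.7]
grip_width: 0.0483
gripper_force: 31.0
```

>>> step_arm(fingers=[0.6, 0.6, 0.6, 0.6], travel=[[0, 0, -0.3], [0, 0, -0.5], [0, 0, -0.5], [0, 0, 0]], twist=[0, 0, 0, 0])

```text
time_s: 5.2
position: [0.4622, -0.3678, 0.1465]
tool_rot: [[0.001, 1.0, 0.006], [1.0, -0.0, -0.007], [-0.007, 0.006, -1.0]]
ft_force: [-0.7, 0.2, -0.7]
grip_width: 0.0483
gripper_force: 31.2
```

```bash
python3 - <<'E'
from h import *
c,im,D=shot("wrist","w2.png"); P=cloud(c,D)
for r in models.trace("wrist","round_a")[:2]:
    m=r["mask"]&(D>0); p=P[m]; print(r["confidence"],np.round(r["point"]),m.sum(),np.percentile(p,[2,50,98],axis=0).round(4).tolist())
c,im,D=shot("scene","s2.png"); P=cloud(c,D)
for r in models.trace("scene","round_a")[:3]:
    m=r["mask"]&(D>0); p=P[m]; print(r["confidence"],np.round(r["point"]),m.sum(),np.percentile(p,[2,50,98],axis=0).round(4).tolist())
E
```

```text
0.78 [254. 251.] 8842 [[0.4403, -0.3898, 0.1468], [0.4622, -0.369, 0.1484], [0.484, -0.3435, 0.1579]]
0.59 [ 94. 237.] 117 [[0.3705, -0.3627, 0.0236], [0.459, -0.354, 0.1432], [0.4905, -0.3442, 0.2031]]
```

View pics/w2.png

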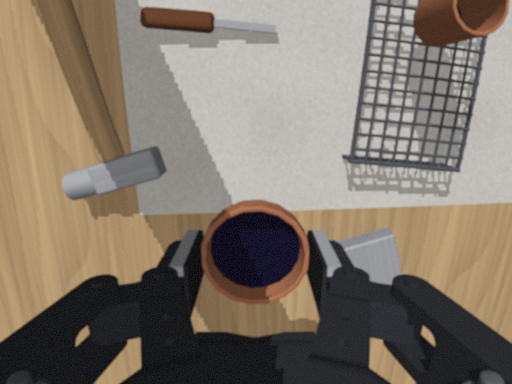

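The wrist view shows the dish level between the pads at (254,250), rim about 12 mm above the TCP. Now I carry it to the round rack.

>>> step_arm(fingers=[0.6, 0.6, 0.6, 0.6, 0.6, 0.6, 0.6, 0.6, 0.6, 0.6], travel=[[0.3, 0.1, 0], [0.6, 0.12, 0], [0.6, 0.12, 0], [0.6, 0.12, 0], [0.6, 0.12, 0], [0.6, 0.12, 0], [0.6, 0.12, 0], [0.6, 0.12, 0], [0.6, 0.12, 0], [0.6, 0.12, 0]], twist=[0, 0, 0, 0, 0, 0, 0, 0, 0, 0])

```text
time_s: 6.65
position: [0.5791, 0.2052, 0.1404]
tool_rot: [[0.001, 1.0, -0.002], [1.0, -0.001, -0.0], [-0.0, -0.002, -1.0]]
ft_force: [0.9, -0.4, -0.3]
grip_width: 0.0486
gripper_force: 31.2
```

>>> step_arm(fingers=[0.6, 0.6, 0.6, 0.6], travel=[[0.5, 0.22, 0], [0.16, 0, 0], [0, 0, 0], [0, 0, 0]], twist=[0, 0, 0, 0])

```text
time_s: 7.15
position: [0.6012, 0.2678, 0.1415]
tool_rot: [[0.002, 1.0, -0.001], [1.0, -0.002, -0.001], [-0.001, -0.001, -1.0]]
ft_force: [-0.5, -0.2, -0.5]
grip_width: 0.0485
gripper_force: 31.3
```

>>> step_arm(fingers=[0.6, 0.6, 0.6, 0.6, 0.6, 0.6, 0.6, 0.6], travel=[[0, 0, 0.4], [0, 0, 0.4], [0, 0, 0.2], [0, 0, 0.06], [0, 0, 0.03], [0, 0, 0.02], [0, 0, 0.01], [0, 0, 0]], twist=[0, 0, 0, 0, 0, 0, 0, 0])

```text
time_s: 8.15
position: [0.6015, 0.2693, 0.0301]
tool_rot: [[0.001, 1.0, 0.0], [1.0, -0.001, 0.0], [0.0, 0.0, -1.0]]
ft_force: [-0.4, 0.1, 0.0]
grip_width: 0.0483
gripper_force: 31.3
```

>>> step_arm(fingers=[0.6, 0.6, 0.6, 0.6], travel=[[0, 0, 0.01], [0, 0, 0.01], [0, 0, 0.01], [0, 0, 0]], twist=[0, 0, 0, 0])

```text
time_s: 8.65
position: [0.6015, 0.2693, 0.0281]
tool_rot: [[0.001, 1.0, 0.001], [1.0, -0.001, 0.0], [0.0, 0.001, -1.0]]
ft_force: [-3.2, -1.5, 8.9]
grip_width: 0.0482
gripper_force: 31.9
```

>>> step_arm(fingers=[0.0, -0.2, -0.5, -0.5, -0.5, -0.5, -0.5, -0.5, -0.5, -0.5], travel=[[0, 0, 0], [0, 0, 0], [0, 0, 0], [0, 0, -0.1], [0, 0, -0.5], [0, 0, -0.5], [0.24, -0.5, 0], [0.24, -0.5, 0], [0.24, -0.5, 0], [0, 0, 0]], twist=[0, 0, 0, 0, 0, 0, 0, 0, 0, 0])

```text
time_s: 9.9
position: [0.4486, 0.3428, 0.1379]
tool_rot: [[-0.003, 1.0, -0.0], [1.0, 0.003, 0.0], [0.0, -0.0, -1.0]]
ft_force: [0.4, -1.2, 0.3]
grip_width: 0.064
gripper_force: 0.0
```

```bash
cat > look.py <<'E'
import sys; from h import *
png,*qs=sys.argv[1:]
for n in("wrist","top","scene"):
    c,im,D=shot(n,n+png+".png"); P=cloud(c,D)
    dz={"wrist":.001,"top":.0015,"scene":-.0015}[n]
    for q in qs:
        for r in models.trace(n,q):
            p=P[r["mask"]&(D>0)]-[0,0,dz]
            if len(p)<20: continue
            zt=np.percentile(p[:,2],97); p=p[p[:,2]>zt-.008]; R=cv2.minAreaRect(p[:,:2].astype(np.float32)*1000)
            print(n,q,round(r["confidence"],2),"c",np.round(R[0],1),np.round(R[1],1),round(R[2],1),"ztop",zt.round(4))
E
python3 look.py 3 round_a beaker_a
```

```text
wrist round_a 0.93 c [556.5 297.3] [ 47.2 152.6] 59.5 ztop 0.0381
top round_a 0.76 c [601.9 267.4] [48.8 46.2] 45.3 ztop 0.0397
top beaker_a 0.55 c [451.8 325. ] [28.4  7.2] 11.8 ztop 0.0564
scene round_a 0.55 c [604.4 267.3] [47.9 48.1] 59.2 ztop 0.0397
scene beaker_a 0.71 c [452.1 339. ] [35.3 40.9] 50.6 ztop 0.0544
```

The round dish stands on its rack at (602,268), top 39.7 mm. Next the beaker.

>>> step_arm(fingers=[-0.5, -0.5, -0.5, -0.5, -0.5, -0.5, 0.5, 0.5, 0.5, 0.5], travel=[[0, 0, 0], [0, 0, 0.4], [0, 0, 0.4], [0, 0, 0.3], [0, 0, 0.1], [0, 0, 0], [0, 0, 0], [0, 0, 0], [0, 0, 0], [0, 0, 0]], twist=[0, 0, 0, 0, 0, 0, 0, 0, 0, 0])

```text
time_s: 11.6
position: [0.4521, 0.3416, 0.0182]
tool_rot: [[0.001, 1.0, 0.002], [1.0, -0.001, 0.001], [0.001, 0.002, -1.0]]
ft_force: [-0.9, 0.2, 6.6]
grip_width: 0.039
gripper_force: 30.3
```

>>> step_arm(fingers=[0.7, 0.7, 0.7, 0.7, 0.7], travel=[[0, 0, 0], [0, 0, -0.1], [0, 0, -0.5], [0, 0, -0.6], [0, 0, -0.2]], twist=[0, 0, 0, 0, 0])

```text
time_s: 12.22
position: [0.4524, 0.3418, 0.1612]
tool_rot: [[0.0, 1.0, 0.006], [1.0, -0.001, 0.003], [0.003, 0.006, -1.0]]
ft_force: [0.4, -0.8, -2.0]
grip_width: 0.0384
gripper_force: 31.0
```

>>> step_arm(fingers=[0.7, 0.7, 0.7, 0.7, 0.7, 0.7, 0.7, 0.7, 0.7, 0.7], travel=[[-0.3, 0.1, 0], [-0.6, 0.12, 0], [-0.6, 0.12, 0], [-0.6, 0.12, 0], [-0.6, 0.12, 0], [-0.6, 0.12, 0], [-0.6, 0.12, 0], [-0.6, 0.12, 0], [-0.6, 0.12, 0], [-0.6, 0.12, 0]], twist=[0, 0, 0, 0, 0, 0, 0, 0, 0, 0])

```text
time_s: 13.48
position: [0.5691, -0.2307, 0.1575]
tool_rot: [[0.001, 1.0, 0.0], [1.0, -0.001, -0.0], [-0.0, 0.0, -1.0]]
ft_force: [1.7, -0.0, -1.5]
grip_width: 0.0392
gripper_force: 30.9
```

>>> step_arm(fingers=[0.7, 0.7, 0.7, 0.7], travel=[[-0.5, 0.27, 0], [-0.28, 0, 0], [0, 0, 0], [0, 0, 0]], twist=[0, 0, 0, 0])

```text
time_s: 13.98
position: [0.5959, -0.3059, 0.1571]
tool_rot: [[0.0, 1.0, -0.0], [1.0, -0.0, 0.0], [0.0, -0.0, -1.0]]
ft_force: [-0.4, 0.8, -1.6]
grip_width: 0.0388
gripper_force: 31.0
```

>>> step_arm(fingers=[0.7, 0.7, 0.7, 0.7, 0.7, 0.7, 0.7, 0.7, 0.7], travel=[[0, 0, 0.4], [0, 0, 0.4], [0, 0, 0.2], [0, 0, 0.07], [0, 0, 0.03], [0, 0, 0.02], [0, 0, 0.01], [0, 0, 0], [0, 0, 0]], twist=[0, 0, 0, 0, 0, 0, 0, 0, 0])

```text
time_s: 15.1
position: [0.5961, -0.3069, 0.0441]
tool_rot: [[0.001, 1.0, 0.0], [1.0, -0.001, -0.0], [-0.0, 0.0, -1.0]]
ft_force: [-0.4, 0.6, -1.9]
grip_width: 0.0387
gripper_force: 31.0
```

>>> step_arm(fingers=[0.7, 0.7, 0.7], travel=[[0, 0, 0.01], [0, 0, 0.005], [0, 0, 0]], twist=[0, 0, 0])

```text
time_s: 15.48
position: [0.5962, -0.307, 0.0432]
tool_rot: [[0.001, 1.0, 0.001], [1.0, -0.001, -0.001], [-0.001, 0.001, -1.0]]
ft_force: [-2.4, 1.1, 5.1]
grip_width: 0.0391
gripper_force: 31.6
```

>>> step_arm(fingers=[0.3, 0.0, -0.3, -0.5, -0.5, -0.5, -0.5, -0.5, -0.5, -0.5], travel=[[0, 0, 0], [0, 0, 0], [0, 0, 0], [0, 0, -0.1], [0, 0, -0.5], [0, 0, -0.5], [0.436, -0.32, 0], [0.436, -0.32, 0], [0.436, -0.32, 0], [0.436, -0.32, 0]], twist=[0, 0, 0, 0, 0, 0, 0, 0, 0, 0])

```text
time_s: 16.73
position: [0.4672, -0.131, 0.153]
tool_rot: [[0.001, 1.0, 0.001], [1.0, -0.001, -0.001], [-0.001, 0.001, -1.0]]
ft_force: [1.2, 0.2, 0.2]
grip_width: 0.0638
gripper_force: 0.0
```

>>> step_arm(fingers=[-0.5, -0.5], travel=[[0, 0, 0], [0, 0, 0]], twist=[0, 0])

```text
time_s: 16.98
position: [0.469, -0.1329, 0.1531]
tool_rot: [[0.001, 1.0, 0.002], [1.0, -0.001, -0.001], [-0.001, 0.002, -1.0]]
ft_force: [1.2, -0.6, -0.6]
grip_width: 0.0641
gripper_force: 0.0
```

```bash
python3 look.py 4 beaker_a square_a
```

```text
wrist beaker_a 0.78 c [ 547.6 -222.1] [ 27.7 221.1] 33.6 ztop 0.0789
wrist square_a 0.57 c [ 467.3 -130.1] [50.5 50. ] 89.3 ztop 0.0137
top beaker_a 0.47 c [ 594.4 -307.2] [33.1 36.3] 12.6 ztop 0.0803
top square_a 0.63 c [470.9 110.9] [50.7 49.4] 10.3 ztop 0.0153
top square_a 0.57 c [ 616.9 -247.1] [25.7  5.8] 51.2 ztop 0.0731
scene beaker_a 0.9 c [ 599.9 -308.1] [36.4 38.6] 73.2 ztop 0.0803
scene square_a 0.88 c [ 468.4 -133.4] [49.9 51.9] 89.0 ztop 0.0158
scene square_a 0.65 c [471.6 108.7] [53.5 51.4] 11.9 ztop 0.0152
```

>>> step_arm(fingers=[-0.5, -0.5, -0.5, -0.5, -0.5, -0.5, 0.3, 0.3, 0.3, 0.3], travel=[[0, 0, 0.4], [0, 0, 0.5], [0, 0, 0.35], [0, 0, 0.15], [0, 0, 0.09], [0, 0, 0], [0, 0, 0], [0, 0, 0], [0, 0, 0], [0, 0, 0]], twist=[0, 0, 0, 0, 0, 0, 0, 0, 0, 0])

```text
time_s: 18.68
position: [0.4686, -0.1325, 0.0041]
tool_rot: [[0.001, 1.0, 0.002], [1.0, -0.001, -0.001], [-0.001, 0.002, -1.0]]
ft_force: [-0.4, 0.8, 7.0]
grip_width: 0.0492
gripper_force: 31.9
```

>>> step_arm(fingers=[0.6, 0.6, 0.6, 0.6, 0.6, 0.6], travel=[[0, 0, 0], [0, 0, -0.1], [0, 0, -0.4], [0, 0, -0.4], [0, 0, 0], [0, 0, 0]], twist=[0, 0, 0, 0, 0, 0])

```text
time_s: 19.42
position: [0.4678, -0.1321, 0.0931]
tool_rot: [[0.001, 1.0, -0.001], [1.0, -0.001, 0.0], [0.0, -0.001, -1.0]]
ft_force: [0.3, -0.4, -1.0]
grip_width: 0.0488
gripper_force: 31.8
```

>>> step_arm(fingers=[0.6, 0.6, 0.6, 0.6, 0.6, 0.6, 0.6, 0.6, 0.6, 0.6], travel=[[0.235, 0.44, 0], [0.235, 0.44, 0], [0.235, 0.44, 0], [0, 0, 0], [0, 0, 0.3], [0, 0, 0.2], [0, 0, 0.09], [0, 0, 0.03], [0, 0, 0], [0, 0, 0]], twist=[0, 0, 0, 0.0272, 0, 0, 0, 0, 0, 0])

```text
time_s: 20.68
position: [0.6005, -0.062, 0.032]
tool_rot: [[0.086, 0.996, 0.001], [0.996, -0.086, -0.0], [-0.0, 0.001, -1.0]]
ft_force: [0.4, -0.4, -1.9]
grip_width: 0.0491
gripper_force: 31.9
```

>>> step_arm(fingers=[0.6, 0.6, 0.6, 0.6], travel=[[0, 0, 0.015], [0, 0, 0.01], [0, 0, 0.01], [0, 0, 0]], twist=[0, 0, 0, 0])

```text
time_s: 21.18
position: [0.6003, -0.0619, 0.0292]
tool_rot: [[0.086, 0.996, 0.001], [0.996, -0.086, -0.0], [-0.0, 0.001, -1.0]]
ft_force: [-4.4, 1.5, 10.1]
grip_width: 0.0494
gripper_force: 33.0
```

>>> step_arm(fingers=[0.1, -0.2, -0.5, -0.5, -0.5, -0.5, -0.5, -0.5, -0.5, -0.5], travel=[[0, 0, 0], [0, 0, 0], [0, 0, 0], [0, 0, -0.1], [0, 0, -0.5], [0, 0, -0.5], [0.43, -0.3225, 0], [0.43, -0.3225, 0], [0.43, -0.3225, 0], [0.43, -0.3225, 0]], twist=[0, 0, 0, 0, 0, -0.0272, 0, 0, 0, 0])

```text
time_s: 22.42
position: [0.4703, 0.1114, 0.1385]
tool_rot: [[0.001, 1.0, 0.001], [1.0, -0.001, 0.0], [0.0, 0.001, -1.0]]
ft_force: [0.7, 0.7, -0.2]
grip_width: 0.0642
gripper_force: 0.0
```

>>> step_arm(fingers=[-0.5, -0.5, -0.5, -0.5], travel=[[0, 0, 0], [0, 0, 0], [0, 0, 0], [0, 0, 0]], twist=[-0.03, -0.03, 0, 0])

```text
time_s: 22.92
position: [0.4714, 0.1101, 0.1381]
tool_rot: [[-0.185, 0.983, 0.0], [0.983, 0.185, 0.0], [-0.0, 0.0, -1.0]]
ft_force: [-1.0, 0.7, 0.4]
grip_width: 0.0642
gripper_force: 0.0
```

```bash
python3 look.py 5 square_a
```

```text
wrist square_a 0.67 c [470.5 113.1] [50.2 50.5] 10.2 ztop 0.0136
top square_a 0.6 c [600.2 -61.9] [49.8 50.3] 87.2 ztop 0.0399
scene square_a 0.9 c [601.1 -62.6] [49.7 51.7] 85.7 ztop 0.0403
scene square_a 0.52 c [471.5 108. ] [50.9 49.9] 10.8 ztop 0.0144
```

>>> step_arm(fingers=[-0.5, -0.5, -0.5, -0.5, -0.5, -0.5, 0.3, 0.3, 0.3, 0.3], travel=[[0.01, 0, 0.4], [0, 0, 0.4], [0, 0, 0.3], [0, 0, 0.15], [0, 0, 0.09], [0, 0, 0], [0, 0, 0], [0, 0, 0], [0, 0, 0], [0, 0, 0]], twist=[0, 0, 0, 0, 0, 0, 0, 0, 0, 0])

```text
time_s: 24.48
position: [0.4716, 0.1112, 0.0046]
tool_rot: [[-0.187, 0.982, 0.002], [0.982, 0.187, 0.0], [-0.0, 0.002, -1.0]]
ft_force: [-0.2, 0.2, 6.3]
grip_width: 0.049
gripper_force: 31.8
```

>>> step_arm(fingers=[0.6, 0.6, 0.6, 0.6, 0.6, 0.6, 0.6, 0.6], travel=[[0, 0, 0], [0, 0, -0.1], [0, 0, -0.4], [0, 0, -0.5], [0, 0, 0], [0, 0, 0], [0, 0, 0], [0, 0, 0]], twist=[0, 0, 0, 0, 0, 0.03, 0.03, 0])

```text
time_s: 25.48
position: [0.4707, 0.1112, 0.1033]
tool_rot: [[-0.0, 1.0, -0.001], [1.0, 0.0, 0.0], [0.0, -0.001, -1.0]]
ft_force: [0.1, 0.7, -0.5]
grip_width: 0.0488
gripper_force: 31.7
```

>>> step_arm(fingers=[0.6, 0.6, 0.6, 0.6, 0.6, 0.6, 0.6, 0.6, 0.6, 0.6], travel=[[-0.362, 0.448, 0], [-0.362, 0.448, 0], [-0.362, 0.448, 0], [0, 0, 0], [0, 0, 0.3], [0, 0, 0.25], [0, 0, 0.12], [0, 0, 0.04], [0, 0, 0], [0, 0, 0]], twist=[0, 0, 0, 0.0272, 0, 0, 0, 0, 0, 0])

```text
time_s: 26.72
position: [0.6059, 0.0025, 0.0337]
tool_rot: [[0.086, 0.996, 0.001], [0.996, -0.086, -0.0], [-0.0, 0.001, -1.0]]
ft_force: [0.6, -0.2, -0.7]
grip_width: 0.0486
gripper_force: 31.7
```

>>> step_arm(fingers=[0.6, 0.6, 0.6, 0.6, 0.6], travel=[[0, 0, 0.02], [0, 0, 0.015], [0, 0, 0.01], [0, 0, 0.005], [0, 0, 0]], twist=[0, 0, 0, 0, 0])

```text
time_s: 27.35
position: [0.6056, 0.0025, 0.0296]
tool_rot: [[0.086, 0.996, 0.001], [0.996, -0.086, -0.0], [-0.0, 0.001, -1.0]]
ft_force: [-4.8, 0.1, 14.0]
grip_width: 0.049
gripper_force: 33.2
```

Contact with the mesh. Release, rise and back off so the cameras can see.

>>> step_arm(fingers=[0.1, -0.2, -0.5, -0.5, -0.5, -0.5, -0.5, -0.5, -0.5, -0.5], travel=[[0, 0, 0], [0, 0, 0], [0, 0, 0], [0, 0, -0.1], [0, 0, -0.5], [0, 0, -0.5], [0, -0.5, -0.2], [0, -0.5, -0.2], [0, -0.5, -0.2], [0, 0, 0]], twist=[0, 0, 0, 0, 0, 0, 0, 0, 0, 0])

```text
time_s: 28.6
position: [0.4541, 0.0158, 0.2]
tool_rot: [[0.086, 0.996, 0.003], [0.996, -0.086, -0.001], [-0.0, 0.003, -1.0]]
ft_force: [1.2, 0.7, -0.8]
grip_width: 0.0642
gripper_force: 0.0
```

```bash
python3 - <<'E'
from h import *
for n,dz in(("top",.0015),("scene",-.0015)):
    c,im,D=shot(n,n+"6.png"); P=cloud(c,D); p=P[(D>0)]-[0,0,dz]
    for nm,x,y,z,r in(("sq1st",609.5,67.5,.033,.036),("sqA",605.5,2.5,.033,.036),("sqB",600,-62,.033,.036),("rnd1st",599,191,.033,.035),("rnd",602,268,.033,.035),("bk1st",605.5,-239,.06,.03),("bk",597,-307,.06,.03)):
        s=(np.hypot(p[:,0]-x/1e3,p[:,1]-y/1e3)<r)&(p[:,2]>z)&(p[:,2]<.1)
        R=cv2.minAreaRect(p[s][:,:2].astype(np.float32)*1000); print(n,nm,np.round(R[0],1),np.round(R[1],1),round(R[2],1),"ztop",np.percentile(p[s][:,2],[50,97]).round(4))
E
```

```text
top sq1st [608.7  68.1] [49.  50.2] 80.3 ztop [0.0368 0.0411]
top sqA [622.5   0.9] [49.7 18.9] 79.1 ztop [0.0364 0.0396]
top sqB [612.4 -63.9] [51.  29.9] 81.5 ztop [0.038  0.0429]
top rnd1st [598.1 190.1] [48.9 46.8] 2.8 ztop [0.0366 0.041 ]
top rnd [601.  267.7] [48.5 47.5] 5.7 ztop [0.037  0.0401]
top bk1st [ 603.9 -238.1] [38.9 37.1] 1.6 ztop [0.0741 0.082 ]
top bk [ 597.8 -306.6] [37.2 39.4] 61.4 ztop [0.0744 0.0819]
scene sq1st [610.1  67.8] [52.2 53.2] 80.8 ztop [0.0373 0.0414]
scene sqA [607.    1.9] [52.8 53. ] 86.0 ztop [0.0369 0.041 ]
scene sqB [601.5 -62.9] [50.1 51.8] 84.3 ztop [0.0373 0.0412]
scene rnd1st [599.5 191.6] [47.4 49. ] 50.1 ztop [0.0375 0.0413]
scene rnd [604.2 267.4] [48.6 49.7] 45.8 ztop [0.0371 0.0404]
scene bk1st [ 605.5 -240.4] [39.3 39.7] 20.7 ztop [0.0734 0.0818]
scene bk [ 599.9 -308.4] [38.3 37.9] 56.7 ztop [0.0728 0.082 ]
```

View pics/scene6.png

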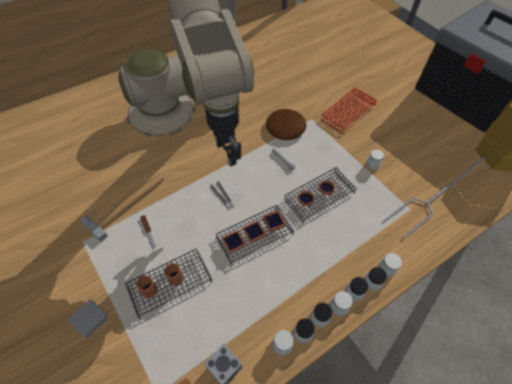

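The scene view shows three squares on the square rack (234,240), (255,230) and (273,219). The two rounds are at (306,198) and (327,187), and the two beakers at (147,287) and (174,271). All are level, with gaps of at least 10 mm, and the first pieces haven't moved.

```bash
python3 -c "
from rig import close_job; print(close_job())"
```

```text
the job is handed in; nothing more can be done
None
```

All four copper pieces stand level on the racks of their shape with gaps of at least 10 mm, the pieces already there were not moved, and the job was handed in at about 29 s; no verdict was returned.

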